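# Lock the yellow sieve section onto the collecting pan

## Task

For sieving brass filings, pick up the sieve section with the yellow band and set it upright in the round socket of the collecting pan, its two lugs (white stripes) entering at the gaps marked white. When it rests on the socket floor, turn it a quarter turn clockwise (seen from above) to the stop, so that its stripes point at the red marks and the lugs are locked under the lips; then let go. Leave the section with the blue band standing where it is.

Things in the scene. Friction and masses are not known exactly. Their poses are not given: they have to be found in the camera images.
- yellow_section_center (a point): Loose sieve section with yellow band, the one to fit: round upright aluminium cup, 90 mm tall, 62 mm outside diameter, 0.2 kg; grip across its wall at half height or higher. At its foot two lugs (22 mm wide, 7 thick) stick out along its +x and -x to 44 mm from the axis, a white stripe up the wall above each. Point: on the axis, 45 mm above the underside; z up. A half turn looks the same.
- blue_section_center (a point): Loose sieve section with blue band, not needed: round upright aluminium cup, 90 mm tall, 62 mm outside diameter, 0.2 kg; grip across its wall at half height or higher. At its foot two lugs (22 mm wide, 7 thick) stick out along its +x and -x to 44 mm from the axis, a white stripe up the wall above each. Point: on the axis, 45 mm above the underside; z up. A half turn looks the same.
- pan_socket (a point): Centre of the flat socket floor, 30 mm above bench, of the fixed round steel pan (114 mm wide, rim 20 mm above floor); z up. Two brass lips 11 to 20 mm above the floor leave a 76 mm opening and two gaps for the lugs along +x and -x (white marks), 20 degrees of play. On the floor the section turns freely, only clockwise from above, about 91 degrees to a firm stop: lugs along +y and -y (red marks).
Mind the look-alikes: they are no part of the job. Leave any purple look-alike of the part that bears yellow_section_center alone.

How it is judged:
At the end, for the whole second after the job is handed in: The yellow section stands upright (within 7 degrees) on the socket floor (within 4 mm of height, 10 mm of centre), turned so that its lugs are within 20 degrees of the red marks, under the lips; the blue section stands within 30 mm of where it was (horizontal distance between yellow_section_center and pan_socket below 0.01 m and z of yellow_section_center in the frame of pan_socket between 0.041 and 0.049 m and angle between yellow_section_center's own z axis and vertical below 0.12 rad and angle between the x axis of yellow_section_center and the y axis of pan_socket, either way round below 0.35 rad and distance of blue_section_center from where it was at the start of the episode below 0.03 m and angle between blue_section_center's own z axis and vertical below 0.2 rad); the robot touches nothing.
It fails at once if the blue section is moved more than 30 mm or tipped over (distance of blue_section_center from where it was at the start of the episode above 0.03 m or angle between blue_section_center's own z axis and vertical above 0.35 rad).
It also fails if it takes over 35 s, if anything falls off the work surface, if the arm or the gripper's body presses on something with over 40 N, if the wrist force passes 120 N, or if a joint passes its speed limit or range.

## Robot

A 6-joint arm with a two-finger parallel gripper is mounted at the origin on a cart in front of the work surface, level with it; the furniture and walls round the work are solid. World frame = base frame: x ahead of the robot, y to its left, z up, the work surface at z = 0. Lengths are in m, angles in rad, forces in N, time in s.
With the tool pointing down it reaches from about 0.3 to 0.775 m from the base axis. Payload 14.6 kg.
Tool frame: the origin (TCP) lies on the centre line of the jaws, within the pads' length; the fingertips stand 14 mm ahead of it and the grasp point (between the pads) lies 5 mm behind it; z points along the fingers, y is the line along which they close (so a half turn about z gives the same grasp; the last joint's range is limited). The gripper opens to 85 mm and grips with 20 to 120 N. Pads are 22 mm wide; open, the fingers measure 114 mm over their backs; the gripper's body (76 mm by 85 mm) begins 54 mm behind the grasp point. The pads swing forward as they close: fully open they stand 13 mm farther back than shut.
Start: joints at [1.059, 0.3, 1.521, -0, 1.321, -0.067], TCP at [0.237, 0.496, 0.245] pointing down, gripper open.
Joint ranges: [-3.03, 3.03], [-0.79, 2.21], [0.23, 2.52], [-1.04, 4.18], [0, 3.07], [-2.55, 2.55]. Speed limits (rad/s): [2.22, 2.22, 2.57, 3.14, 3.14, 3.14].

## Interface

Orientations are given as a unit quaternion [x, y, z, w].
In Python, from bench import robot, vision, order, boxes_of, tip_of gives the robot as it stands.
- The arm moves only by the shell command python3 -m creep 'ROWS' [OPENING] [FORCE]. ROWS is a JSON object of lists of equal length, an entry for each row: "slide": the shift along the tool's x, y, z in mm, a list of three; "spin": the turn about the tool's z in degrees. A call has 1 to 5 rows; each row shifts and turns the commanded pose from where the row before left it, along the tool's axes as they then stand; what a row does not reach is not made up. A row lasts 1/10 s, in which the tool goes at most 50 mm and 8.59 degrees, less where a joint would pass 70% of its speed; a pose out of reach is approached as far as the arm can. A call with a gripper value outside its range is refused whole. OPENING is the finger opening in mm, from 0 to 85.4, set as the call begins (- or left out, the last holds). The fingers move at their own pace and stop on an object; FORCE is the grip in N (left out, the last holds). Time passes only in rows, so rows that do not move let the fingers close. It gives the time, the measured TCP pose, the force, the opening and the grip force at its end, in the units of the state.
- robot.read_state(): the state, without advancing time (a new reading comes with each control period).
- vision.camera(name): name is "scene" or "top" or "wrist"; returns a dict with "img" (400x640x3 uint8, red, green, blue), "fx", "fy", "cx", "cy" (pixels), "T" (4x4, takes a point from camera to world coordinates). Camera axes: x right, y down, z forward; pixel columns grow to the right and rows downward; lengths in m; the calibration is good to about 2 mm. A picture is of the moment at which its call begins. There is no depth.
- order.finish_job(): hands the job in; it is judged then, once.
Trained networks look in the newest picture that a camera, given by its name, has taken for a name from the list of things; names that differ only in an ending like _2 or _b are one class to them, and where a whole thing is asked for, a point or a joint stands for the part that bears it (a point fixed in the world has none). Each returns a list of dicts, best first, with "p" (0 to 1); they miss things now and then, are a little off and sometimes report something else, mostly with a low value. They report only what shows in the picture. A call takes as long as a camera call. They do not tell look-alikes from the thing itself.
- boxes_of(camera, thing): "box" ([centre column, centre row, width, height] in pixels, round what is visible of it).
- tip_of(camera, thing): "point" ([column, row] in pixels: a listed point, or the origin of a listed thing).
The state is a dict: "clock": time; "q": joint angles; "joint_velocities": joint speeds; "effort": joint torques, N m; "tool_pos": TCP position; "orientation": TCP orientation; "force": force on the tool from outside, world axes, zero at the start; "moment": the same for the moment, N m; "grip_width": opening from 0.0 (shut) to 1.0 (fully open); "gripper_force": force on a finger pad.
Only numpy, scipy, OpenCV 4.12 (cv2) and the standard library are available. Lean on these libraries where they do the work, as an engineer would, in place of code of your own. Each camera call takes 0.05 s, during which the arm holds its last target. There are 200 camera calls.

## Working session

There is one attempt and no reset: what is moved stays moved. The work goes in short steps, Python scripts to look and compute and a shell command to move; the robot and the scene stay as the last step left them, time stands still between calls to the robot, and variables do not carry over. Pictures are saved under pics/ and viewed, at most 10 in all, crops included, and the job is handed in when it is done.

```bash
mkdir -p pics
python3 - <<'E'
from bench import robot,vision,boxes_of,tip_of
import cv2,numpy as np
s=robot.read_state();print(s)
for c in("top","scene"):
    d=vision.camera(c);cv2.imwrite(f"pics/{c}0.png",d["img"][:,:,::-1])
    print(c,d["fx"],d["cx"],d["cy"],np.round(d["T"],4).tolist())
    for t in("yellow_section_center","blue_section_center","pan_socket"):
        print(t,[(np.round(r["point"],1).tolist(),round(r["p"],2)) for r in tip_of(c,t)])
E
```

```text
{'clock': 0.0, 'q': array([ 1.05942586e+00,  3.00479683e-01,  1.52161052e+00, -6.17189013e-06,
        1.32072277e+00, -6.66218028e-02]), 'joint_velocities': array([ 0.00058884, -0.00036103, -0.00206275,  0.00195235,  0.00060648,
       -0.00039547]), 'effort': array([-1.75439847e-03, -5.43501019e+01, -3.61789978e+01, -2.00742475e-04,
        4.13872011e-03,  1.89898060e-05]), 'tool_pos': array([0.23652729, 0.49628432, 0.24470415]), 'orientation': array([ 2.20545323e-01,  9.75376537e-01, -5.85710532e-04, -1.71024546e-04]), 'force': array([ 0.44536009, -0.75703495, -0.01273201]), 'moment': array([-0.0533609 ,  0.00357772, -0.01578654]), 'gripper_force': 0.0, 'grip_width': 0.9996781744066037}
top 519.1293244245064 324.36022981539526 204.28211831387597 [[0.0276, -0.9933, 0.1124, 0.3301], [-0.9996, -0.0278, 0.0003, -0.0728], [0.0028, -0.1123, -0.9937, 1.4714], [0.0, 0.0, 0.0, 1.0]]
yellow_section_center [([380.6, 181.5], 0.85), ([461.2, 249.5], 0.64)]
blue_section_center [([182.8, 178.2], 0.77)]
pan_socket []
scene 442.5120913764703 316.60746678395026 199.98108444707765 [[0.7346, -0.2455, 0.6326, -0.3636], [-0.6785, -0.2717, 0.6825, -0.9837], [0.0043, -0.9305, -0.3662, 0.575], [0.0, 0.0, 0.0, 1.0]]
yellow_section_center [([395.8, 271.6], 0.84), ([376.3, 223.9], 0.69)]
blue_section_center [([260.4, 174.9], 0.65)]
pan_socket [([303.0, 202.3], 0.85)]
```

View pics/top0.png

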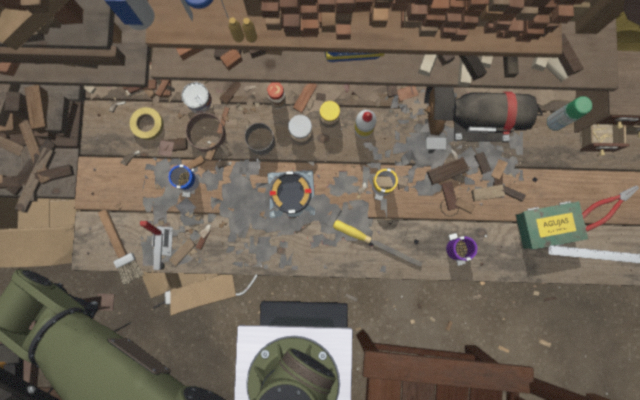

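View pics/scene0.png

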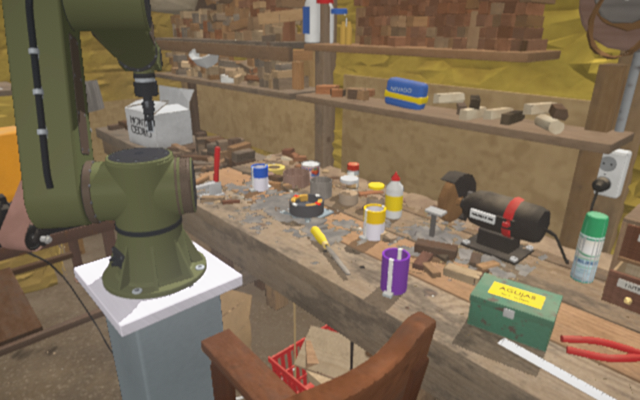

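The top view shows the yellow section at about (386,181), the pan at (291,193), the blue section at (182,177) and the purple look-alike at (461,249). The scene view shows them in matching places, with yellow at about (376,224).

```bash
cat > h.py <<'E'
import numpy as np, cv2
from scipy.spatial.transform import Rotation as R
from bench import robot,vision,boxes_of,tip_of
def ray(d,uv,z):
    """world point at height z seen at pixel uv"""
    T=np.array(d["T"]);v=T[:3,:3]@[(uv[0]-d["cx"])/d["fx"],(uv[1]-d["cy"])/d["fy"],1]
    return T[:3,3]+v*(z-T[2,3])/v[2]
def proj(d,p):
    T=np.array(d["T"]);c=T[:3,:3].T@(np.array(p)-T[:3,3]);return [d["fx"]*c[0]/c[2]+d["cx"],d["fy"]*c[1]/c[2]+d["cy"]]
def tool(p):
    """offset to world point in tool axes, mm"""
    s=robot.read_state();return np.round(1e3*R.from_quat(s["orientation"]).inv().apply(np.array(p)-s["tool_pos"]),1)
E
python3 - <<'E'
from h import *
d=vision.camera("top")
print("Y",ray(d,(380.6,181.5),.045),ray(d,(386,181),.09),"blue",ray(d,(182.8,178.2),.045),"pan",ray(d,(291,193),.05))
s=vision.camera("scene")
print("scene Y",ray(s,(376.3,223.9),.045),"pan",ray(s,(303,202.3),.03),"B",ray(s,(260.4,174.9),.045))
print(R.from_quat(robot.read_state()["orientation"]).as_matrix().round(3), tool(ray(d,(386,181),.09)))
im=d["img"][140:230,140:480]
cv2.imwrite("pics/crop1.png",cv2.resize(im[:,100:280],None,fx=4.4,fy=4.4,interpolation=cv2.INTER_CUBIC)[:,:,::-1])
w=vision.camera("wrist");print(np.round(w["T"],3),w["fx"])
E
```

```text
Y [ 0.55949946 -0.22691121  0.045     ] [ 0.55403309 -0.23656781  0.09      ] blue [0.55333574 0.32285542 0.045     ] pan [0.51962327 0.02057536 0.05      ]
scene Y [ 0.55182179 -0.24940204  0.045     ] pan [0.53006483 0.04682793 0.03      ] B [0.57010421 0.33970678 0.045     ]
[[-0.903  0.43  -0.   ]
 [ 0.43   0.903 -0.   ]
 [-0.    -0.    -1.   ]] [-601.9 -525.1  155.3]
[[ 0.43   0.855  0.29   0.163]
 [ 0.903 -0.407 -0.138  0.532]
 [-0.     0.321 -0.947  0.374]
 [ 0.     0.     0.     1.   ]] 303.8688748576605
```

View pics/crop1.png

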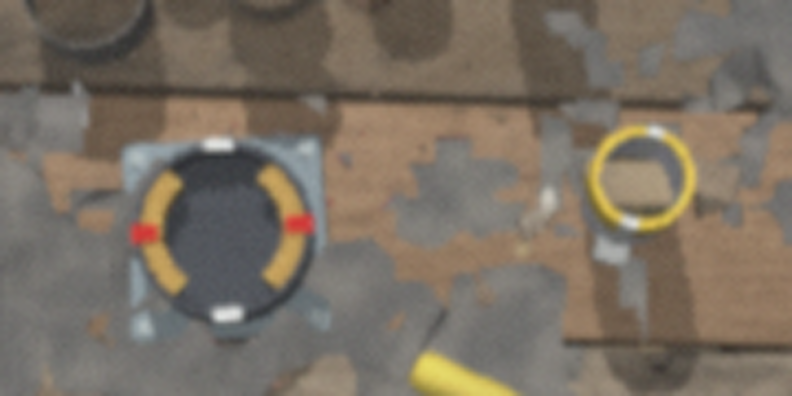

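```bash
python3 -m creep '{"slide":[[-35,-31,0],[-35,-31,0],[-35,-31,0],[-35,-31,0],[-35,-31,0]],"spin":[0,0,0,0,0]}' 85 | tail -8
python3 -m creep '{"slide":[[-35,-31,0],[-35,-31,0],[-35,-31,0],[-35,-31,0],[-35,-31,0]],"spin":[0,0,0,0,0]}' |tail -1
python3 -m creep '{"slide":[[-35,-31,0],[-35,-31,0],[-35,-31,0],[-35,-31,0],[-35,-31,0]],"spin":[0,0,0,0,0]}' |tail -1
python3 -m creep '{"slide":[[-35,-31,0],[-35,-29,0],[0,0,0]],"spin":[0,0,0]}'|tail -1
python3 - <<'E'
from h import *
w=vision.camera("wrist");cv2.imwrite("pics/w1.png",w["img"][:,:,::-1])
s=robot.read_state();print(s["clock"],s["tool_pos"],s["q"])
for t in("yellow_section_center",):
    print(t,[(np.round(r["point"],1).tolist(),round(r["p"],2),ray(w,r["point"],.045)) for r in tip_of("wrist",t)])
E
```

```text
clock: 1.05
tool_pos: [0.3282, 0.2796, 0.2454]
orientation: [0.22, 0.975, 0.0, 0.0]
force: [0.2, 1.0, 0.5]
grip_width: 0.995
gripper_force: 0.0
gripper_force: 0.0
gripper_force: 0.0
gripper_force: 0.0
2.4 [ 0.54791703 -0.23531437  0.24414   ] [-4.67057929e-01  4.05300096e-01  1.38204164e+00 -2.50206289e-05
  1.35570079e+00 -1.59048222e+00]
yellow_section_center [([66.9, 115.5], 0.95, array([ 0.37891035, -0.44834099,  0.045     ])), ([327.7, 181.8], 0.76, array([ 0.56186095, -0.23355287,  0.045     ]))]
```

View pics/w1.png

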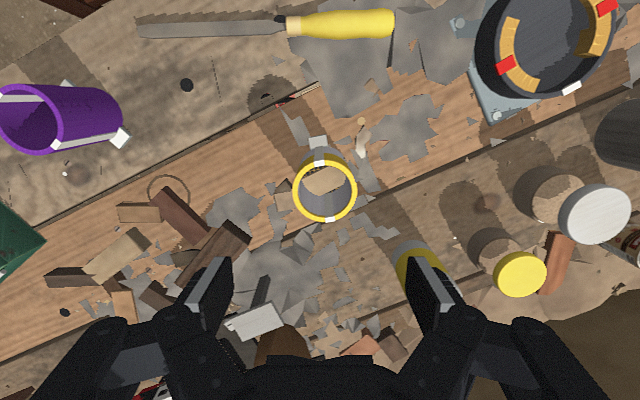

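The wrist view shows the yellow rim at about (325,190), with its stripes at (319,163) and (330,219) and a lug at (317,142). The pan is at the upper right, and nothing stands close to the cup.

Run:
```python
from h import *
w=vision.camera("wrist");im=w["img"]
hsv=cv2.cvtColor(im,cv2.COLOR_RGB2HSV)
m=cv2.inRange(hsv,(22,140,80),(35,255,255));m[:,:280]=0;m[:,370:]=0;m[:150]=0;m[235:]=0
c=max(cv2.findContours(m,cv2.RETR_EXTERNAL,cv2.CHAIN_APPROX_NONE)[0],key=len)
h=cv2.convexHull(c)
e=cv2.fitEllipse(h);print(e)
def angle(a,b,z):
    v=ray(w,a,z)-ray(w,b,z);return np.degrees(np.arctan2(v[1],v[0])),np.linalg.norm(v)
C=ray(w,e[0],.09)
print("C",C,"diam",angle((e[0][0]-e[1][0]/2,e[0][1]),(e[0][0]+e[1][0]/2,e[0][1]),.09))
print("stripe",angle((330,219),(319,163),.09))
l=ray(w,(317,142),.007);print("lug",l,np.degrees(np.arctan2(*(l-C)[[1,0]])),np.hypot(*(l-C)[:2]))
print("tool",tool([C[0],C[1],.075]))
# pan from here
r1,r2,wm=[ray(w,p,.05) for p in((506,65),(607,6),(571,88))]
print("pan",(r1+r2)/2,"red axis",np.degrees(np.arctan2(*(r2-r1)[[1,0]])),np.linalg.norm(r1-r2))
d=vision.camera("top")
f=lambda x,y:ray(d,(240+x/4.4,140+y/4.4),.05)
a,b,p,q=f(217,145),f(227,314),f(145,233),f(299,224)
print("top pan",(a+b)/2,(p+q)/2,np.degrees(np.arctan2(*(a-b)[[1,0]])),np.degrees(np.arctan2(*(p-q)[[1,0]])),np.linalg.norm(a-b),np.linalg.norm(p-q))
a,b=ray(d,(240+655/4.4,140+131/4.4),.09),ray(d,(240+631/4.4,140+222/4.4),.09)
print("top Y",(a+b)/2,np.degrees(np.arctan2(*(a-b)[[1,0]])))
```

```text
((320.082275390625, 189.0390625), (62.17365264892578, 68.74695587158203), 16.192625045776367)
C [ 0.55272763 -0.23534007  0.09      ] diam (np.float64(-115.55262059128323), np.float64(0.06061853462281658))
stripe (np.float64(-14.622016740858285), np.float64(0.058457067063572496))
lug [ 0.52103585 -0.22403899  0.007     ] 160.37408797749322 0.03364644700721757
tool [-5.7e+00  1.0e-01  1.7e+02]
pan [0.52311955 0.02692522 0.05      ] red axis 95.45449424251366 0.09759265606562374
top pan [0.52214672 0.02218388 0.05      ] [0.52255763 0.02216966 0.05      ] 5.357617512752823 94.9825684847567 0.10729010841935437 0.09679839665123939
top Y [ 0.55652262 -0.23691635  0.09      ] -13.745711593492134
```

```bash
python3 -m creep '{"slide":[[-8,3,35],[0,0,40],[0,0,35],[0,0,0]],"spin":[0,0,0,0]}' |grep -E "tool|force:"
python3 -m creep '{"slide":[[0,0,30],[0,0,25],[0,0,19],[0,0,0]],"spin":[0,0,0,0]}' |grep -E "tool|force:"
python3 -m creep '{"slide":[[0,0,0],[0,0,0],[0,0,0],[0,0,0],[0,0,0]],"spin":[0,0,0,0,0]}' 50 40
python3 - <<'E'
from h import *
w=vision.camera("wrist");cv2.imwrite("pics/w2.png",w["img"][:,:,::-1])
E
```

```text
tool_pos: [0.5546, -0.2322, 0.1314]
force: [0.2, -0.3, 1.2]
gripper_force: 0.0
tool_pos: [0.5561, -0.2334, 0.0613]
force: [-0.2, 0.1, -0.7]
gripper_force: 0.0
clock: 3.85
tool_pos: [0.5575, -0.2345, 0.064]
orientation: [0.221, 0.975, -0.0, 0.002]
force: [-1.5, 0.6, 6.3]
grip_width: 0.718
gripper_force: 42.6
```

View pics/w2.png

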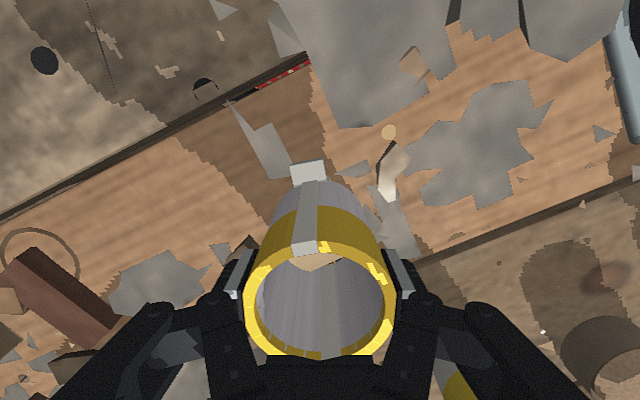

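The cup is gripped, with the rim centre at about (320,302), the stripe top at (304,248) and the lug at (308,170).

Run:
```python
from h import *
w=vision.camera("wrist");im=w["img"]
hsv=cv2.cvtColor(im,cv2.COLOR_RGB2HSV)
l=[ray(w,(u,300),.09) for u in(245,396)];print("diam",np.linalg.norm(l[0]-l[1]))
s=robot.read_state();T=s["tool_pos"]
for r in (243,357): print(r,tool(ray(w,(320.5,r),.09)))
for p,z in(((304,248),.09),((308,170),.007),((305,210),.075)):
    v=tool(ray(w,p,z));print(p,v,"rel",np.degrees(np.arctan2(v[1],v[0])))
print(R.from_quat(s["orientation"]).as_matrix().round(4),T)
```

```text
diam 0.0608387019237868
243 [ 29.2   0.4 -26.1]
357 [-26.    0.5 -25.9]
(304, 248) [ 27.1  -5.8 -26.1] rel -12.080317616755021
(308, 170) [37.2 -7.1 56.9] rel -10.805529010185126
(305, 210) [ 36.7  -6.  -11.1] rel -9.285014879863281
[[-9.027e-01  4.302e-01  3.500e-03]
 [ 4.302e-01  9.028e-01 -1.500e-03]
 [-3.800e-03  2.000e-04 -1.000e+00]] [ 0.55749906 -0.23447629  0.06404125]
```

```bash
python3 -m creep '{"slide":[[0,0,-20],[0,0,-45],[22,26,-40],[22,27,-30],[22,27,0]],"spin":[0,0,0,0,0]}' |grep -E "tool|force:"
python3 -m creep '{"slide":[[22,26,0],[0,0,0],[0,0,0],[0,0,0],[0,0,0]],"spin":[0,-8,-8,-3.5,0]}' |grep -E "tool|force:|width|orient"
python3 - <<'E'
from h import *
w=vision.camera("wrist");cv2.imwrite("pics/w3.png",w["img"][:,:,::-1])
print(tip_of("wrist","pan_socket"))
E
```

```text
tool_pos: [0.5327, -0.1346, 0.2003]
force: [0.1, -0.2, -3.4]
gripper_force: 45.2
tool_pos: [0.523, -0.1021, 0.1957]
orientation: [0.052, 0.999, -0.0, 0.001]
force: [0.3, -1.0, -3.1]
grip_width: 0.713
gripper_force: 45.2
[{'point': [443.5, 167.2], 'p': 0.73}, {'point': [323.3, 253.9], 'p': 0.18}]
```

View pics/w3.png

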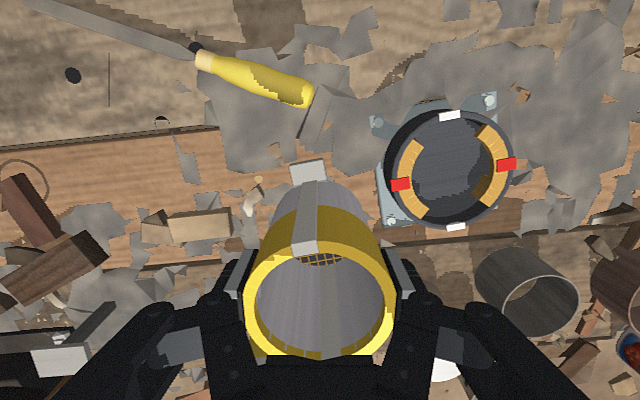

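The pan's white marks show at (450,116) and (456,227), and its red marks at (401,184) and (506,165). The cup is held unchanged.

Run:
```python
from h import *
w=vision.camera("wrist")
P=[ray(w,p,.05) for p in((450,116),(456,227),(401,184),(506,165))]
an=lambda v:np.degrees(np.arctan2(v[1],v[0]))
print((P[0]+P[1])/2,(P[2]+P[3])/2,an(P[1]-P[0]),an(P[3]-P[2]),np.linalg.norm(P[1]-P[0]),np.linalg.norm(P[3]-P[2]))
print(ray(w,(443.5,167.2),.03))
s=robot.read_state();M=R.from_quat(s["orientation"]).as_matrix()
for g in(-12,-10.8,-9.3):print("lug",an(M@[np.cos(np.radians(g)),np.sin(np.radians(g)),0]))
C=(P[0]+P[1]+P[2]+P[3])/4;print(C,tool([C[0],C[1],.15]),s["tool_pos"])
```

```text
[0.52503328 0.02238279 0.05      ] [0.52477149 0.02216299 0.05      ] 4.899749779452227 94.74290931771736 0.10771419955156412 0.09653498594435271
[0.52228316 0.02108548 0.03      ]
lug -174.10020579728382
lug -175.30020615294015
lug -176.80020661249364
[0.52490239 0.02227289 0.05      ] [ 11.4 124.   45. ] [ 0.52302554 -0.1022366   0.19500032]
```

```bash
python3 -m creep '{"slide":[[3,31,0],[3,31,0],[3,31,0],[2.5,31,0],[0,0,0]],"spin":[0,0,0,0,0]}' |grep -E "tool|force:"
python3 -m creep '{"slide":[[0,0,25],[0,0,25],[0,0,10],[0,0,0],[0,0,0]],"spin":[0,0,0,0,0]}' |grep -E "tool|force:|width|orient"
python3 - <<'E'
from h import *
w=vision.camera("wrist");cv2.imwrite("pics/w4.png",w["img"][:,:,::-1])
d=vision.camera("top");print([(np.round(r["point"],1),r["p"]) for r in tip_of("top","yellow_section_center")])
E
```

```text
tool_pos: [0.5244, 0.0251, 0.1947]
force: [-0.2, -0.4, -1.9]
gripper_force: 45.4
tool_pos: [0.5249, 0.022, 0.1353]
orientation: [0.053, 0.999, -0.0, 0.001]
force: [0.2, -0.9, -1.8]
grip_width: 0.712
gripper_force: 45.4
[(array([462.4, 250.1]), 0.69)]
```

View pics/w4.png

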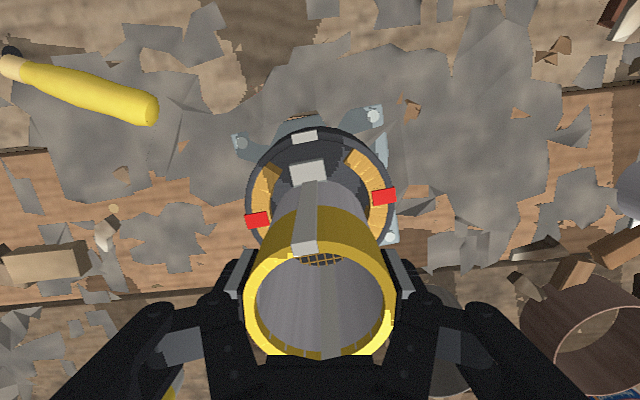

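The cup hangs over the pan with its lug (307,172) lined up with the white gap (304,136), so I can lower it.

```bash
python3 -m creep '{"slide":[[0,0,12],[0,0,10],[0,0,8],[0,0,5],[0,0,0]],"spin":[0,0,0,0,0]}' |grep -E "tool|force:|moment"
python3 -m creep '{"slide":[[0,0,3],[0,0,3],[0,0,0],[0,0,0]],"spin":[0,0,0,0]}' |grep -E "tool|force:|width|orient"
python3 -c "
from h import *;s=robot.read_state();print(s['tool_pos'],s['force'],s['moment'])"
```

```text
tool_pos: [0.5241, 0.0223, 0.0984]
force: [0.2, -0.1, -2.5]
gripper_force: 45.4
tool_pos: [0.5248, 0.0222, 0.0941]
orientation: [0.052, 0.999, -0.0, 0.001]
force: [-2.6, -1.3, 5.2]
grip_width: 0.716
gripper_force: 46.0
[0.52484119 0.02224793 0.09407351] [-2.62803586 -1.33227406  5.1867853 ] [-0.01052554  0.30775235  0.02176551]
```

The section has touched the floor at the expected height. Next is the quarter turn.

```bash
python3 -m creep '{"slide":[[0,0,0],[0,0,0],[0,0,0],[0,0,0],[0,0,0]],"spin":[8,8,8,8,8]}' |grep -E "tool|force:|orient"
python3 -c "
from h import *;s=robot.read_state();print(s['moment'],s['q'][5])"
python3 -m creep '{"slide":[[0,0,0],[0,0,0],[0,0,0],[0,0,0],[0,0,0]],"spin":[8,8,8,8,6]}' |grep -E "tool|force:|orient"
python3 -c "
from h import *;s=robot.read_state();print(s['moment'],s['q'][5])"
python3 -m creep '{"slide":[[0,0,0],[0,0,0],[0,0,0],[0,0,0]],"spin":[4,4,2,0]}' |grep -E "tool|force:|orient|width"
python3 - <<'E'
from h import *
s=robot.read_state();print(s['clock'],s['moment'],s['q'])
w=vision.camera("wrist");cv2.imwrite("pics/w5.png",w["img"][:,:,::-1])
E
```

```text
tool_pos: [0.5251, 0.0225, 0.0941]
orientation: [0.393, 0.919, 0.0, 0.001]
force: [0.4, 0.4, 3.4]
gripper_force: 45.7
[ 0.21800471 -0.1339279   0.06520037] -0.7898010159685871
tool_pos: [0.5251, 0.0223, 0.094]
orientation: [0.671, 0.741, 0.001, 0.001]
force: [0.2, 0.1, 3.3]
gripper_force: 45.8
[-0.07013143 -0.00932211  0.07903933] -0.1267619439292622
tool_pos: [0.525, 0.0223, 0.094]
orientation: [0.731, 0.682, 0.001, 0.001]
force: [0.7, -0.1, 5.1]
grip_width: 0.716
gripper_force: 46.2
8.55 [-0.07353841 -0.07660515 -0.01187629] [-2.72955782e-02  4.24456034e-01  1.73628580e+00 -3.76982390e-05
  9.78991551e-01  4.28213115e-02]
```

View pics/w5.png

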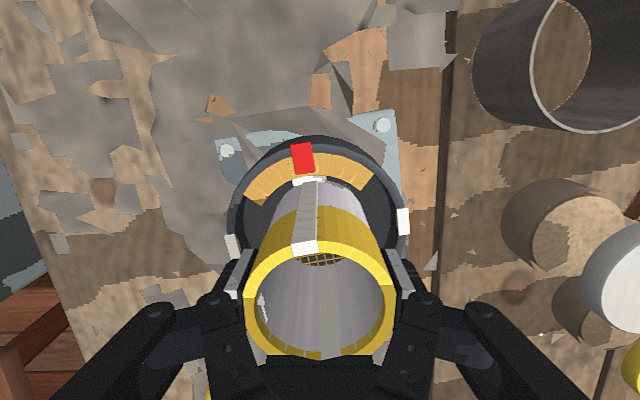

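The stripe and lug now point at the red mark (302,157), with the lug under the lip, so I can release.

```bash
python3 -m creep '{"slide":[[0,0,0],[0,0,0],[0,0,0],[0,0,0],[0,0,0]],"spin":[0,0,0,0,0]}' 85 |grep -E "tool|force:|width"
python3 -m creep '{"slide":[[0,0,-15],[0,0,-30],[0,0,-45],[0,0,-45],[0,0,0]],"spin":[0,0,0,0,0]}' |grep -E "tool|force:|width"
python3 - <<'E'
from h import *
w=vision.camera("wrist");cv2.imwrite("pics/w6.png",w["img"][:,:,::-1])
E
```

```text
tool_pos: [0.5244, 0.0223, 0.0933]
force: [-0.6, 0.0, -0.1]
grip_width: 0.993
gripper_force: 0.0
tool_pos: [0.5263, 0.0223, 0.2343]
force: [0.6, 0.1, -0.5]
grip_width: 0.997
gripper_force: 0.0
```

View pics/w6.png

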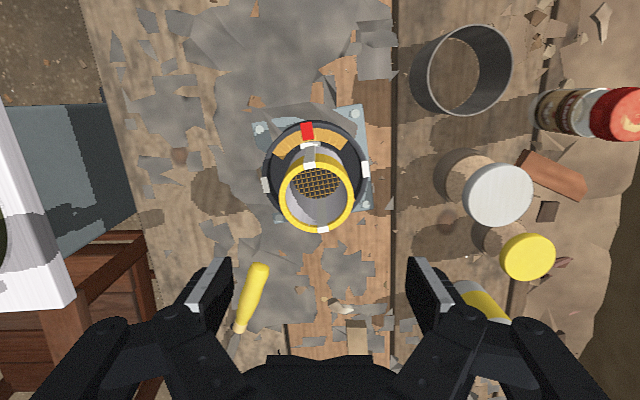

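The section stands upright in the socket, its stripe (309,150) lined up with the red mark (307,130), and the gripper is clear of it.

```bash
python3 -c "
from bench import order;print(order.finish_job())"
```

```text
the job is handed in; nothing more can be done
None
```

I set the yellow section on the pan's socket floor, turned it about 88° clockwise so its stripes point at the red marks and its lugs sit under the lips, let go and handed the job in; I never went near the blue section, and the hand-in returned no verdict.

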